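Find the leaking spot in a steamer's seam with a seam gauge

ROBOT

A 6-joint arm with a two-finger parallel gripper is mounted at the origin on the work surface. World frame = base frame: x ahead of the robot, y to its left, z up, the work surface at z = 0. Lengths are in m, angles in rad, forces in N, time in s.
With the tool pointing down it reaches from about 0.425 to 0.95 m from the base axis. Payload 3.5 kg.
Tool frame: the origin (TCP) lies at the very end of the fingers, on their centre line; the grasp point (between the pads) lies 19 mm behind it; z points along the fingers, y is the line along which they close (so a half turn about z gives the same grasp; the last joint's range is limited). The gripper opens to 85 mm and grips with 20 to 120 N. Pads are 22 mm wide; open, the fingers measure 114 mm over their backs; the gripper's body (76 mm by 85 mm) begins 54 mm behind the grasp point. The pads swing forward as they close: fully open they stand 13 mm farther back than shut.
Start: joints at [-1.431, 0.286, 1.577, -0, 1.279, -0.15], TCP at [0.193, -0.647, 0.231] pointing down, gripper open.
Joint ranges: [-2.77, 2.77], [-0.9, 2.22], [0.21, 2.48], [-1.53, 4.67], [0.24, 2.81], [-2.84, 2.84]. Speed limits (rad/s): [2.79, 2.79, 3.14, 3.14, 3.14, 3.14].

INTERFACE

Orientations are given as a unit quaternion [x, y, z, w].
In Python, from plant import ctrl, monitor, read_camera gives the robot as it stands (ctrl), with the cameras as plain functions and the readings (monitor).
- The arm moves only by the tool inch_along, called after "Call:" in YAML: its name, and indented under it one key for each argument. Schema: {"type":"object","properties":{"moves":{"type":"object","properties":{"dx":{"type":"array","items":{"type":"number"},"minItems":1,"maxItems":10},"dy":{"type":"array","items":{"type":"number"},"minItems":1,"maxItems":10},"dz":{"type":"array","items":{"type":"number"},"minItems":1,"maxItems":10},"wx":{"type":"array","items":{"type":"number"},"minItems":1,"maxItems":10},"wy":{"type":"array","items":{"type":"number"},"minItems":1,"maxItems":10},"wz":{"type":"array","items":{"type":"number"},"minItems":1,"maxItems":10},"aperture":{"type":"array","items":{"type":"number"},"minItems":1,"maxItems":10}},"additionalProperties":false,"required":["dx","dy","dz","wx","wy","wz","aperture"]},"squeeze":{"type":"number"},"only":{"type":"string"},"quiet":{"type":"boolean"},"lines":{"type":"string"}},"required":["moves"],"additionalProperties":false}. moves is an object with one list for each field, all of the same length, 1 to 10, a row being the entries at one place: dx, dy, dz (the shift in units of 20 mm), wx, wy, wz (a rotation vector in units of 0.05 rad), aperture (the opening from 0.0 (shut) to 1.0 (fully open)); each row is the pose to reach, as a shift and turn from the pose commanded when the call began, along the tool's axes at that moment; what a row does not reach only later rows make up. A row lasts 1/8 s, in which the tool goes at most 0.0625 m and 0.188 rad, less where a joint would pass 70% of its speed; a pose out of reach is approached as far as the arm can. The fingers move at their own pace and stop on an object; squeeze is the grip in N (left out, the last holds). Time passes only in rows, so rows that do not move let the fingers close. The tool returns the time, the measured TCP pose, the force, the opening and the grip force at its end. only (a regular expression) keeps the lines of the reply that match it, lines (a string "A,B") keeps lines A to B, and quiet returns only ok. Input that does not fit is refused with a message, and nothing moves.
- monitor.get_state(): the state, without advancing time (a new reading comes with each control period).
- read_camera(name): name is "scene" or "top" or "wrist"; returns a dict with "pixels" (384x512x3 uint8, red, green, blue), "camera_matrix" (3x3 intrinsics, pixels), "xyz" and "orientation" of the camera in the world. Camera axes: x right, y down, z forward; pixel columns grow to the right and rows downward; lengths in m; the calibration is good to about 2 mm. The wrist camera is an equidistant fisheye: a pixel r from the principal point sees the ray r / f radians off the axis. A picture is of the moment at which its call begins. There is no depth.
- ctrl.sign_off(): hands the job in; it is judged then, once.
The state is a dict: "time": time; "qpos": joint angles; "dq": joint speeds; "joint_efforts": joint torques, N m; "eef_pos": TCP position; "tcp_rot": TCP orientation; "contact_force": force on the tool from outside, world axes, zero at the start; "wrist_torque": the same for the moment, N m; "opening": opening from 0.0 (shut) to 1.0 (fully open); "finger_force": force on a finger pad.
Only numpy, scipy, OpenCV 4.12 (cv2) and the standard library are available. Lean on these libraries where they do the work, as an engineer would, in place of code of your own. Each camera call takes 0.05 s, during which the arm holds its last target. There are 200 camera calls.

TASK

The steamer leaks steam at one of the three coloured marks on the seam between its two layers. Take the seam gauge out of its holder and try its blade in the sloping seam at the marks until you find the one where it slides right in to the bottom, up to the black line, instead of jamming about halfway; leave the gauge standing there to mark the leak, let go of it, and leave everything else on the bench where it is.

Things in the scene. Friction and masses are not known exactly. Their poses are not given: they have to be found in the camera images.
- steamer: Round two-layer steel steamer, fixed; origin under its centre, z up its axis. Upper layer: upright wall 220 mm across, 105 to 172 mm high; lid knob up to 224 mm. Wire handles at +-70 deg from its +x, out to 145 mm. Between the upper layer and the lower one's flared collar (252 mm across, 108 mm high) runs a seam 6.5 mm wide, open upwards, sloping down and inwards, 30 deg from vertical.
- gauge: Loose seam gauge, about 80 g, standing blade down in its holder: steel blade 60 mm long, 18 wide, 4 thick, black line 36 mm from the tip, then an orange handle 20 x 20 mm, 70 mm long, in line. Origin mid tip; z from tip to handle (handle z = 60 to 130 mm), x across the blade's thickness, y across its width.
- gauge_tip (a point): The middle of the gauge blade's tip (the gauge's origin), axes as the gauge.
- holder: Grey plastic holder block fixed to the bench, 60 x 70 mm, 64 mm high, with a slot 8 x 24 mm (long side along its y) in the top; the blade stands in the slot and the handle's lower end rests on the block's top. Origin at the centre of its underside, z up.
- mouth_red (a point): Centre of the seam's mouth at the red mark (the red piece of the collar's lip, 33 mm long), midway across the 6.5 mm gap; axes as the steamer. Here the seam has a pocket about 22 mm wide, square to the radius from the axis, with a funnel-shaped mouth; away from the three marks the seam is tight.
- bottom_red (a point): Bottom of the seam at the red mark, 36 mm further in along the slope from mouth_red, midway across the gap: where the blade's tip stands when fully in. At one mark (hidden, changes) the blade gets here; at the other two it jams rigidly 16 to 21 mm deep. Axes as the steamer.
- mouth_yellow (a point): Centre of the seam's mouth at the yellow mark (the yellow piece of the collar's lip, 33 mm long), midway across the 6.5 mm gap; axes as the steamer. Here the seam has a pocket about 22 mm wide, square to the radius from the axis, with a funnel-shaped mouth; away from the three marks the seam is tight.
- bottom_yellow (a point): Bottom of the seam at the yellow mark, 36 mm further in along the slope from mouth_yellow, midway across the gap: where the blade's tip stands when fully in. At one mark (hidden, changes) the blade gets here; at the other two it jams rigidly 16 to 21 mm deep. Axes as the steamer.
- mouth_blue (a point): Centre of the seam's mouth at the blue mark (the blue piece of the collar's lip, 33 mm long), midway across the 6.5 mm gap; axes as the steamer. Here the seam has a pocket about 22 mm wide, square to the radius from the axis, with a funnel-shaped mouth; away from the three marks the seam is tight.
- bottom_blue (a point): Bottom of the seam at the blue mark, 36 mm further in along the slope from mouth_blue, midway across the gap: where the blade's tip stands when fully in. At one mark (hidden, changes) the blade gets here; at the other two it jams rigidly 16 to 21 mm deep. Axes as the steamer.
- bowl: Green glass bowl, 144 mm across, 65 mm high, loose; origin under its centre. Leave alone.
- spatula: Spatula with a red silicone head and black handle lying flat along its x, 280 mm long, loose. Leave alone.
- grinder: White plastic pepper grinder with a twist top, 54 mm across, 142 mm high, loose; origin under its centre. Leave alone.
- saucer: White ceramic saucer, 140 mm across, 18 mm high, loose; origin under its centre. Leave alone.
- ladle: Aluminium ladle, about 255 mm long, 26 mm high, lying across the saucer, loose; its x runs along the shaft. Leave alone.
- jar: Amber spice jar, 44 mm across, 85 mm high, loose; origin under its centre. Leave alone.

How it is judged:
At the end, for the whole second after the job is handed in: The gauge stands released and at rest in the seam with its blade's tip within 7 mm of the seam's bottom point at one of the three marks (only the leaking one lets it that far in) ((distance between gauge_tip and bottom_red below 0.007 m or distance between gauge_tip and bottom_yellow below 0.007 m or distance between gauge_tip and bottom_blue below 0.007 m) and linear speed of gauge below 0.02 m/s); the robot touches nothing.
It fails at once if the bowl, spatula, grinder, saucer, ladle or jar is moved by more than 30 mm (distance of any of bowl, spatula, grinder, saucer, ladle, jar from where it was at the start of the episode above 0.03 m).
It also fails if it takes over 58 s, if anything falls off the work surface, if the arm or the gripper's body presses on something with over 40 N, if the wrist force passes 120 N, or if a joint passes its speed limit or range.

## Working session

There is one attempt and no reset: what is moved stays moved. The work goes in short steps, Python scripts to look and compute and a tool call to move; the robot and the scene stay as the last step left them, time stands still between calls to the robot, and variables do not carry over. Pictures are saved under pics/ and viewed, at most 13 in all, crops included, and the job is handed in when it is done.

```bash
ls; mkdir -p pics; python3 - <<'E'
from plant import ctrl, monitor, read_camera
import cv2,json
for n in ["scene","top","wrist"]:
    c=read_camera(n); cv2.imwrite(f"pics/{n}0.png",c["pixels"][:,:,::-1]); print(n,c["camera_matrix"],c["xyz"],c["orientation"])
print(monitor.get_state())
E
```

```text
pics
plant.py
scene [[425.48813281   0.         257.2155442 ]
 [  0.         425.48813281 187.86096698]
 [  0.           0.           1.        ]] [0.41750088 0.96594995 0.98522294] [-0.08038265  0.91050117 -0.4042684   0.03306532]
top [[377.7357579    0.         258.64171433]
 [  0.         377.7357579  194.68466757]
 [  0.           0.           1.        ]] [5.28078781e-01 1.59878611e-05 1.17042237e+00] [ 0.70978554 -0.70381655  0.0114393  -0.02675631]
wrist [[297.31863964   0.         254.49857282]
 [  0.         297.31863964 194.31181882]
 [  0.           0.           1.        ]] [ 0.26778479 -0.6243173   0.37300157] [ 0.79263484 -0.59015379 -0.09261963  0.12194307]
{'time': 0.15, 'qpos': array([-1.43100907e+00,  2.87011316e-01,  1.57781060e+00,  3.03409328e-05,
        1.27858384e+00, -1.49981436e-01]), 'dq': array([ 0.00086956, -0.00344567, -0.0046472 ,  0.00069906, -0.00105068,
       -0.00050642]), 'joint_efforts': array([ 9.58916899e-04, -4.06604970e+01, -2.93142629e+01, -1.40003035e-04,
        3.95466530e-03, -6.47534549e-06]), 'eef_pos': array([ 0.19284609, -0.6463517 ,  0.23024846]), 'tcp_rot': array([ 9.89522837e-01,  1.44373591e-01,  1.91439904e-05, -9.06469245e-04]), 'contact_force': array([0.20378482, 0.66894859, 0.38435769]), 'wrist_torque': array([-0.04338918, -0.02897632, -0.03226596]), 'finger_force': 0.0, 'opening': 1.0015499942007204}
```

View pics/scene0.png

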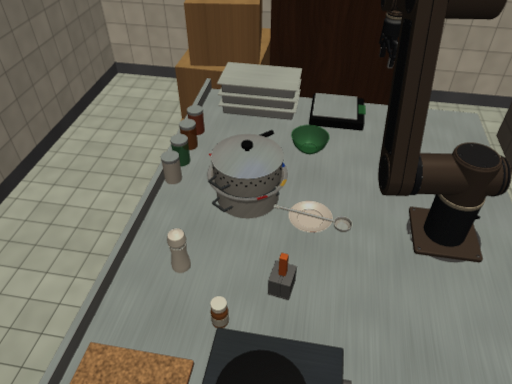

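View pics/top0.png

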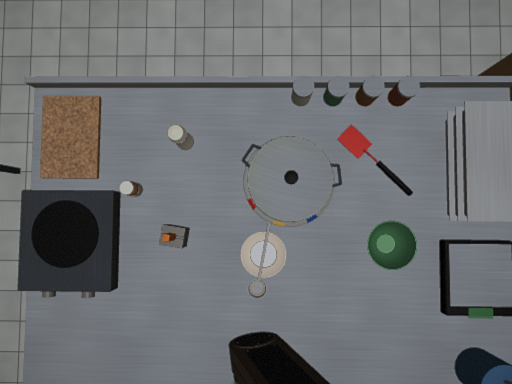

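The scene shows the steamer at about (247,175) with the gauge in its holder at (283,272). In the top view the marks are red (251,204), yellow (279,223) and blue (311,218); the lid knob is at (291,178) and the gauge at (170,237). Next I'll measure them.

```bash
cat > h.py <<'E'
import numpy as np, cv2
from scipy.spatial.transform import Rotation as R
from plant import ctrl, monitor, read_camera
def cam(n): 
    c=read_camera(n); c["n"]=n; c["R"]=R.from_quat(c["orientation"]).as_matrix(); c["hsv"]=cv2.cvtColor(c["pixels"],cv2.COLOR_RGB2HSV); return c
def ray(c,u,v):
    K=c["camera_matrix"]; x=(u-K[0,2])/K[0,0]; y=(v-K[1,2])/K[1,1]
    if c["n"]=="wrist":
        r=np.hypot(x,y); s=np.sin(r)/max(r,1e-9); d=np.array([x*s,y*s,np.cos(r)])
    else: d=np.array([x,y,1.])
    d=c["R"]@d; return d/np.linalg.norm(d)
def onz(c,u,v,z):
    d=ray(c,u,v); return c["xyz"]+d*(z-c["xyz"][2])/d[2]
def tri(rs):
    A=sum(np.eye(3)-np.outer(d,d) for o,d in rs); b=sum((np.eye(3)-np.outer(d,d))@o for o,d in rs); return np.linalg.solve(A,b)
def proj(c,p):
    q=c["R"].T@(np.array(p)-c["xyz"]); K=c["camera_matrix"]
    if c["n"]=="wrist":
        a=np.arctan2(np.hypot(q[0],q[1]),q[2]); q=np.array([q[0],q[1],0])/np.hypot(q[0],q[1])*a; return K[0,0]*q[:2]+K[:2,2]
    return K[0,0]*q[:2]/q[2]+K[:2,2]
def blob(c,h0,h1,smin,vmin,box=None):
    H,S,V=[c["hsv"][:,:,i].astype(int) for i in range(3)]
    m=((H>=h0)&(H<=h1) if h0<=h1 else (H>=h0)|(H<=h1))&(S>=smin)&(V>=vmin)
    if box: k=np.zeros_like(m); k[box[1]:box[3],box[0]:box[2]]=1; m&=k
    n,l,st,ce=cv2.connectedComponentsWithStats(m.astype(np.uint8))
    if n<2: return None
    i=1+np.argmax(st[1:,4]); return ce[i],st[i],l==i
E
python3 - <<'E'
from h import *
np.set_printoptions(precision=4,suppress=True)
t=cam("top"); s=cam("scene")
for n,a in dict(red=(170,6,120,60),yellow=(12,30,100,80),blue=(105,130,120,60)).items():
    b=blob(t,*a,box=(235,190,330,235)); print(n,b and (b[0],b[1],onz(t,*b[0],.108)))
K=t["pixels"][160:200,270:310].sum(2)<130
v,u=np.nonzero(K); ku=(u.mean()+270,v.mean()+160)
K=s["pixels"][135:160,235:260].sum(2)<100
v,u=np.nonzero(K); ks=(u.mean()+235,v.mean()+135)
print("knob",ku,ks,onz(t,*ku,.215),onz(s,*ks,.215),tri([(t["xyz"],ray(t,*ku)),(s["xyz"],ray(s,*ks))]))
for c,bx in((t,(150,220,200,255)),(s,(265,245,300,285))):
    b=blob(c,0,18,150,60,bx); print("gauge",b[0],b[1])
    v,u=np.nonzero(b[2])
    print(c["hsv"][int(b[0][1]),int(b[0][0])])
a=cv2.resize(t["pixels"][130:235,140:350],None,fx=3.8,fy=3.8,interpolation=cv2.INTER_CUBIC)
b=cv2.resize(t["pixels"][215:257,145:205],None,fx=4,fy=4,interpolation=cv2.INTER_CUBIC)
g=cv2.resize(s["pixels"][240:305,260:305],None,fx=3,fy=3,interpolation=cv2.INTER_CUBIC)
o=np.zeros((600,798,3),np.uint8);o[:399]=a;o[400:568,:240]=b;o[400:595,300:435]=g
cv2.imwrite("pics/c1.png",o[:,:,::-1])
E
```

```text
red (array([251.5122, 203.3415]), array([248, 199,   8,  10,  41], dtype=int32), array([0.5609, 0.0432, 0.108 ]))
yellow (array([277.881 , 223.0952]), array([272, 221,  12,   6,  42], dtype=int32), array([ 0.5061, -0.0314,  0.108 ]))
blue (array([311.1818, 218.0909]), array([307, 215,  10,   7,  33], dtype=int32), array([ 0.521 , -0.1244,  0.108 ]))
knob (np.float64(290.9117647058824), np.float64(176.88970588235293)) (np.float64(246.5609756097561), np.float64(144.8780487804878)) [ 0.6255 -0.0605  0.215 ] [ 0.6267 -0.0589  0.215 ] [ 0.6263 -0.0605  0.2138]
gauge [167.9259 237.0247] [162 234  13   8  81]
[ 13 179 174]
gauge [282.7844 264.0778] [279 253   9  23 167]
[ 10 212  90]
```

View pics/c1.png

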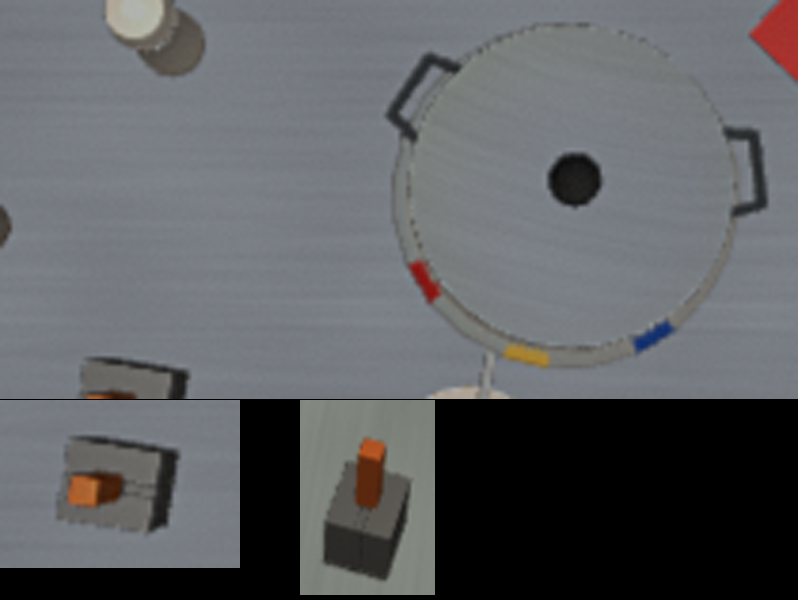

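10 rows per call.

Steamer centre is (0.626, -0.060): top ray-cast and triangulation agree, and triangulated knob height is 0.214. All three marks lie 0.122–0.1235 from it, at bearings of about 122, 166.5 and 211.5°, which fits a lip between 117 and 126 mm. The gauge's blade runs along world y. I'll go above the holder and look with the wrist camera.

The manual's scale: shifts go in units of 20 mm and turns go in units of 0.05 rad. Converting my numbers, -0.786 m is -39.3, 0.503 m is 25.15, -2.85 rad is -57.

Call:
inch_along:
  moves: {"dx": [19.45,19.45,19.45,19.45,19.45,19.45,19.45,19.45,25.15,25.15],"dy": [-14.9,-14.9,-14.9,-14.9,-14.9,-14.9,-14.9,-14.9,-39.3,-39.3],"dz": [-6.5,-6.5,-6.5,-6.5,-6.5,-6.5,-6.5,-6.5,-3.5,-3.5],"wx": [0,0,0,0,0,0,0,0,0,0],"wy": [0,0,0,0,0,0,0,0,0,0],"wz": [-30,-30,-30,-30,-30,-30,-30,-30,-57,-57],"aperture": [1,1,1,1,1,1,1,1,1,1]}

```text
time: 1.5
eef_pos: [0.4702, -0.1296, 0.3453]
tcp_rot: [0.466, 0.885, 0.0, 0.0]
contact_force: [0.6, 1.0, -0.7]
opening: 0.998
finger_force: 0.0
```

In the tool's units: 0.325 m is 16.25, 0.198 m is 9.9, -0.97 rad is -19.4.

Call:
inch_along:
  moves: {"dx": [16.25,16.25,16.25,16.25,16.25,16.25,16.25,16.25],"dy": [9.9,9.9,9.9,9.9,9.9,9.9,9.9,9.9],"dz": [2.25,2.25,2.25,2.25,2.25,2.25,2.25,2.25],"wx": [0,0,0,0,0,0,0,0],"wy": [0,0,0,0,0,0,0,0],"wz": [-19.4,-19.4,-19.4,-19.4,-19.4,-19.4,-19.4,-19.4],"aperture": [1,1,1,1,1,1,1,1]}

```text
time: 2.5
eef_pos: [0.4521, 0.2488, 0.3001]
tcp_rot: [0.003, 1.0, -0.0, -0.0]
contact_force: [0.3, -0.5, 0.8]
opening: 1.001
finger_force: 0.0
```

```bash
python3 - <<'E'
from h import *
np.set_printoptions(precision=4,suppress=True)
w=cam("wrist"); t=cam("top"); s=cam("scene"); print(monitor.get_state()["qpos"])
obs=[]
for c in (t,s,w):
    b=blob(c,0,20,150,120); print(c["n"],b[0],b[1])
    if c["n"]!="wrist": obs.append((c["xyz"],ray(c,*b[0]))); 
    print(onz(c,*b[0],.134))
cv2.imwrite("pics/w1.png",w["pixels"][:,:,::-1]); print(w["xyz"],w["orientation"])
E
```

```text
[ 0.3033 -0.1176  1.882  -0.0004  1.3767 -1.2585]
top [354.6866 141.6113] [338 125  40  37 584]
[ 0.7325 -0.2405  0.134 ]
scene [283.4651 256.186 ] [280 253   8   7  43]
[0.4663 0.2809 0.134 ]
wrist [283.5592 186.5395] [274 178  20  19 304]
[0.4647 0.2805 0.134 ]
[0.3747 0.2493 0.443 ] [0.7004 0.6969 0.1088 0.1091]
```

View pics/w1.png

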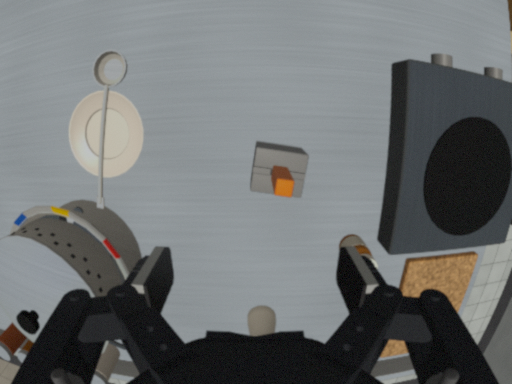

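The wrist view shows the handle's top face at (284,187), sticking up from the holder at (280,170). Its slot runs about horizontally. Wrist and scene agree within 2 mm on (0.4655, 0.2805) for the handle top. Now the slot's yaw, from a rectified patch.

```bash
python3 - <<'E'
from h import *
np.set_printoptions(precision=4,suppress=True)
w=cam("wrist"); t=cam("top")
b=blob(t,0,20,150,120,(150,220,200,255)); print("top",b[0],onz(t,*b[0],.134))
def rect(c,z,x0,y0,n=240,res=.0005):
    m=np.array([[proj(c,(x0+(n/2-i)*res,y0+(n/2-j)*res,z)) for j in range(n)] for i in range(n)],np.float32)
    return cv2.remap(c["pixels"],m[...,0],m[...,1],cv2.INTER_CUBIC)
A=rect(w,.134,.4655,.2805,n=120); B=rect(w,.064,.4655,.2805)
h=cv2.cvtColor(A,cv2.COLOR_RGB2HSV); m=((h[...,0]<22)&(h[...,1]>140)&(h[...,2]>125)).astype(np.uint8)
c=max(cv2.findContours(m,0,1)[0],key=cv2.contourArea); print("top face rect (px .5mm)",cv2.minAreaRect(c))
hb=cv2.cvtColor(B,cv2.COLOR_RGB2HSV); print(hb[60,120],hb[60:200:10,60,2],hb[20,20])
g=cv2.cvtColor(B,cv2.COLOR_RGB2GRAY); e=cv2.Canny(cv2.GaussianBlur(g,(0,0),2),20,50)
L=cv2.HoughLinesP(e,1,np.pi/360,25,minLineLength=30,maxLineGap=8)
for l in L[:,0]: print(l,np.degrees(np.arctan2(l[3]-l[1],l[2]-l[0])).round(1))
o=np.hstack([cv2.resize(B,(480,480)),cv2.resize(A,(240,240)).repeat(1,0) if 0 else np.vstack([cv2.resize(A,(240,240))]*2)])
cv2.imwrite("pics/w2.png",o[:,:,::-1])
E
```

```text
top [165.4444 237.2222] [0.465  0.2777 0.134 ]
top face rect (px .5mm) ((59.55780792236328, 61.12427520751953), (39.610897064208984, 39.00267028808594), 8.746161460876465)
[ 13 177 183] [121 121 122 124 117 124 109 124 125 125 128  98  80 152] [100  15 150]
[118 194 174 203] 9.1
[ 43 167 173 187] 8.7
[177 184 182 147] -82.3
[182 191 197  89] -81.6
[ 79 188 146 199] 9.3
[129  59 192  69] 9.0
[186 124 190  88] -83.7
[133  68 142 122] 80.5
[124 102 129  65] -82.3
[ 41 165  46 125] -82.9
[ 87 100 119 104] 7.1
```

View pics/w2.png

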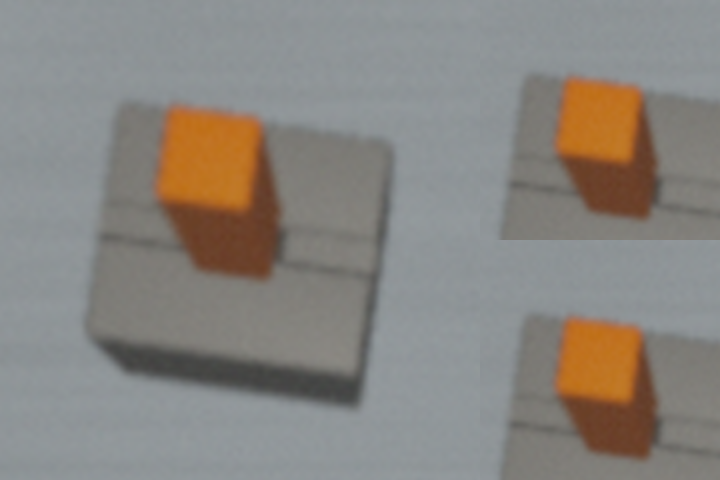

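The handle's top face measures 19.8 x 19.5 mm, as specified. The gauge axis is at (0.465, 0.2805), with the blade's width axis at bearing 81.25°. The seam slopes 30°, so I'll grasp with the tool leaning 30° about the closing axis. That leaves the tool upright when the gauge is in the seam.

```bash
cat >> h.py <<'E'
def bearing(a): a=np.radians(a); return np.array([np.cos(a),np.sin(a),0])
Z=np.array([0,0,1.])
def frame(ydir,z): x=np.cross(ydir,z); return np.column_stack([x,ydir,z])
def rel(p,M):
    s=monitor.get_state(); C=R.from_quat(s["tcp_rot"])
    print("rel",(C.inv().apply(np.array(p)-s["eef_pos"])).round(4),(C.inv()*R.from_matrix(M)).as_rotvec().round(4))
E
python3 - <<'E'
from h import *
th=np.radians(30); l=bearing(-8.75); z=-np.cos(th)*Z-np.sin(th)*l
M=frame(bearing(81.25),z); g=np.array([.4652,.2805,.104])
print(M.round(3)); p=g+.019*z
rel(p-.08*z,M); rel(p,M); print(p)
E
```

```text
[[-0.856  0.152 -0.494]
 [ 0.132  0.988  0.076]
 [ 0.5    0.    -0.866]]
rel [-0.0421  0.0289  0.1439] [-0.0375  0.5234  0.1402]
rel [-0.0025  0.0347  0.2131] [-0.0375  0.5234  0.1402]
[0.45581057 0.28194517 0.08754552]
```

In the tool's units: -0.042 m is -2.1, 0.1439 m is 7.195, 0.5234 rad is 10.468.

Call:
inch_along:
  moves: {"dx": [-2.1,-2.1,-2.105,-2.105],"dy": [1.45,1.45,1.445,1.445],"dz": [2,5,7.195,7.195],"wx": [-0.75,-0.75,-0.75,-0.75],"wy": [10.468,10.468,10.468,10.468],"wz": [2.804,2.804,2.804,2.804],"aperture": [1,1,1,1]}

```text
time: 3.25
eef_pos: [0.4926, 0.2744, 0.1482]
tcp_rot: [0.075, 0.961, 0.017, -0.265]
contact_force: [-0.1, -0.0, -0.2]
opening: 1.0
finger_force: 0.0
```

```bash
python3 - <<'E'
from h import *
th=np.radians(30); l=bearing(-8.75); z=-np.cos(th)*Z-np.sin(th)*l
M=frame(bearing(81.25),z); g=np.array([.4652,.2805,.104])
p=g+.019*z; rel(p,M); print(monitor.get_state()["qpos"])
w=cam("wrist"); cv2.imwrite("pics/w3.png",w["pixels"][:,:,::-1])
b=blob(w,0,20,150,120);print(b[1],onz(w,*b[0],.134))
E
```

```text
rel [0.0011 0.0023 0.0713] [-0.0054 -0.0148 -0.0042]
[ 0.24124416  0.38742899  1.67471214  0.19307196  1.58507333 -1.22130802]
[243 191  32  32 976] [0.46653745 0.28123744 0.134     ]
```

View pics/w3.png

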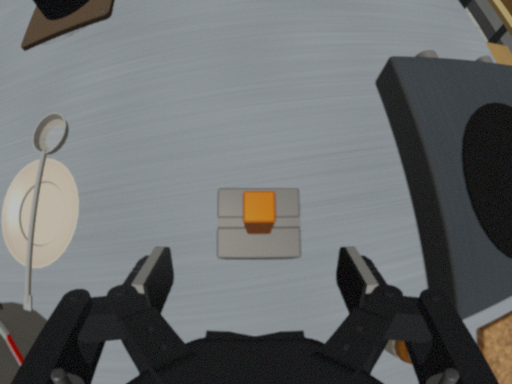

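The holder is square in the view, with the handle (259,206) centred between the fingers. Descend and grip.

In the tool's units: 0.0713 m is 3.565, 0.036 m is 1.8, -0.015 rad is -0.3.

Call:
inch_along:
  moves: {"dx": [0.05,0.05,0.05,0.05,0.05,0.05,0.05,0.05,0.05],"dy": [0.1,0.1,0.1,0.1,0.1,0.1,0.1,0.1,0.1],"dz": [1.8,3.565,3.565,3.565,3.565,3.565,3.565,3.565,3.565],"wx": [-0.1,-0.1,-0.1,-0.1,-0.1,-0.1,-0.1,-0.1,-0.1],"wy": [-0.3,-0.3,-0.3,-0.3,-0.3,-0.3,-0.3,-0.3,-0.3],"wz": [-0.08,-0.08,-0.08,-0.08,-0.08,-0.08,-0.08,-0.08,-0.08],"aperture": [1,1,1,0,0,0,0,0,0]}
  squeeze: 90

```text
time: 4.42
eef_pos: [0.4594, 0.2845, 0.0957]
tcp_rot: [0.071, 0.965, 0.022, -0.251]
contact_force: [0.7, -1.5, 3.9]
opening: 0.221
finger_force: 87.8
```

```bash
python3 -c "
from h import *
rel([.4558,.28195,.0875],R.from_quat(monitor.get_state()['tcp_rot']).as_matrix())
C=R.from_quat(monitor.get_state()['tcp_rot']);print(C.as_matrix().round(4), C.inv().apply([0,0,.1]))"
```

```text
rel [-0.0012 -0.0031  0.0087] [0. 0. 0.]
[[-0.8642  0.1486 -0.4806]
 [ 0.1269  0.9889  0.0775]
 [ 0.4868  0.006  -0.8735]] [ 0.04867932  0.00060102 -0.08734966]
```

Call:
inch_along:
  moves: {"dx": [0.975,2.45,3.65,3.65],"dy": [0.01,0.03,0.045,0.045],"dz": [-1.75,-4.35,-6.55,-6.55],"wx": [0,0,0,0],"wy": [0,0,0,0],"wz": [0,0,0,0],"aperture": [0,0,0,0]}

```text
time: 4.92
eef_pos: [0.4609, 0.2856, 0.2496]
tcp_rot: [0.071, 0.966, 0.024, -0.247]
contact_force: [-0.0, 0.2, -1.2]
opening: 0.222
finger_force: 88.0
```

```bash
python3 - <<'E'
from h import *
np.set_printoptions(precision=4,suppress=True)
C=R.from_quat(monitor.get_state()['tcp_rot']).as_matrix();print(C)
s=cam("scene");w=cam("wrist");t=cam("top")
o=np.zeros((600,800,3),np.uint8)
o[:384,:512]=w["pixels"]
for c,x0,y0,xo,yo in((s,240,200,0,0),(t,120,200,0,0)): pass
o[384:600,0:320]=cv2.resize(s["pixels"][180:288,220:380],None,fx=2,fy=2)
o[384:600,400:720]=cv2.resize(t["pixels"][180:288,100:260],None,fx=2,fy=2)
cv2.imwrite("pics/w4.png",o[:,:,::-1])
E
```

```text
[[-0.8683  0.1485 -0.4733]
 [ 0.125   0.9889  0.0809]
 [ 0.4801  0.011  -0.8772]]
```

View pics/w4.png

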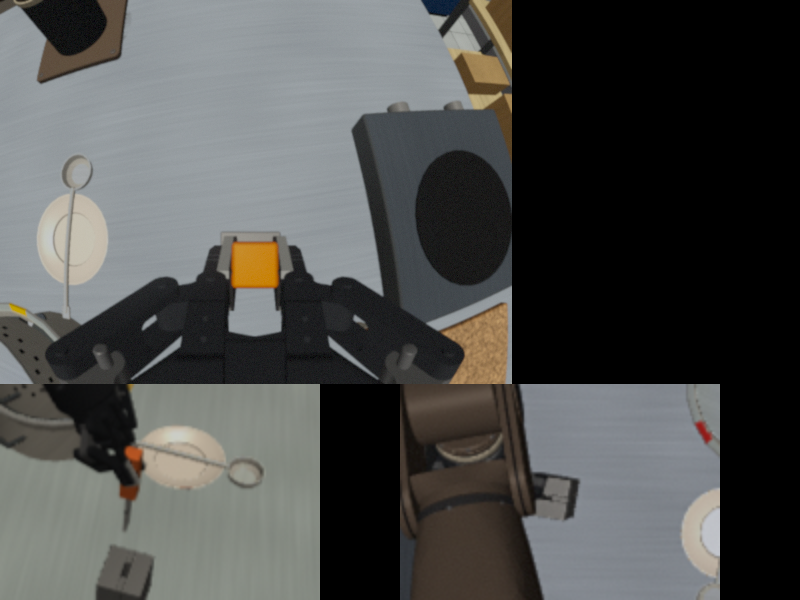

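The gauge is in the gripper with its top face at (256,265) in the wrist view, square between the pads; the empty slot is visible in the scene crop. The tip is at about (283,252) in the scene image. Checking the in-hand pose against rays:

```bash
python3 - <<'E'
from h import *
np.set_printoptions(precision=4,suppress=True)
Pg=np.array([.4594,.2845,.0957]); Cg=R.from_quat([0.071,0.965,0.022,-0.251]).as_matrix()
st=monitor.get_state(); P=st["eef_pos"]; C=R.from_quat(st["tcp_rot"]).as_matrix()
g=Cg.T@Z
for gx in (.4652,):
    top=Cg.T@(np.array([gx,.2815,.134])-Pg); tip=top-.13*g; print("tool: g",g,"top",top,"tip",tip)
w=cam("wrist"); s=cam("scene")
b=blob(w,0,20,150,120); d=C.T@ray(w,*b[0]); o=C.T@(w["xyz"]-P)
k=(top[2]-o[2])/d[2]; print("wrist",b[1],b[0],"-> tool at top's z",o+d*k,"pred px",proj(w,P+C@top), "hand cam",o)
print("px width->dist", 297.3*.020/b[1][2], np.linalg.norm(top-o))
# scene: blade pixels
tw=P+C@tip; print("tip world",tw,"pred scene px",proj(s,tw),"line",proj(s,tw+.06*(C@g)))
print(C@g)
c=s["pixels"][225:262,270:300].astype(int).sum(2); 
for r in range(10,37,1): print(225+r," ".join(f"{v:3d}" for v in c[r,4:26]))
E
```

```text
tool: g [ 0.4877  0.0068 -0.873 ] top [ 0.0133 -0.0018 -0.0365] tip [-0.0501 -0.0027  0.077 ]
wrist [ 231  242   48   46 2127] [254.3338 264.5378] -> tool at top's z [ 0.013   0.0001 -0.0365] pred px [249.604  263.9273] hand cam [ 0.0777  0.     -0.143 ]
px width->dist 0.12387500000000001 0.12454916223326329
tip world [0.4636 0.2814 0.1515] pred scene px [284.8337 252.036 ] line [285.966  236.1072]
[0.0027 0.0013 1.    ]
235 408 403 400 399 401 407 373 242 153 152 150 150 151 150 150 137 219 374 391 389 386 382
236 407 404 401 404 402 405 366 221 150 149 150 151 155 153 149 142 249 393 390 389 386 383
237 404 401 402 403 403 404 365 227 149 149 150 153 150 153 146 185 309 392 390 388 382 383
238 404 401 402 398 403 403 387 335 259 182 161 151 153 150 155 240 371 392 391 386 384 380
239 404 401 399 401 403 401 398 392 368 328 243 167 183 156 207 315 388 390 388 386 382 383
240 403 401 401 400 404 400 396 398 402 371 254 187 187 242 338 370 387 389 389 385 381 381
241 402 399 401 401 401 398 395 399 405 366 240 197 194 297 385 387 386 386 389 384 383 383
242 402 400 400 398 399 395 395
[... 1108 characters left out ...]
 369 275 236 323 388 388 385 391 398 394 395 393 391 390
255 394 394 393 392 395 401 403 396 384 345 321 374 389 387 388 388 398 395 395 395 395 392
256 395 393 393 391 398 404 403 398 392 387 377 388 390 386 386 392 398 397 395 395 396 389
257 397 395 394 393 401 406 403 398 393 392 388 386 392 387 387 394 398 397 398 396 398 394
258 395 397 398 398 404 410 402 395 394 391 389 389 392 387 388 396 399 399 398 397 397 396
259 396 396 396 398 404 409 402 395 394 392 389 389 389 390 391 399 401 400 399 397 398 397
260 378 328 327 328 374 410 401 394 395 392 390 390 392 390 394 401 401 401 404 398 398 398
261 354 240 275 267 301 333 336 341 359 391 391 392 391 390 395 404 404 404 401 399 398 399
```

The in-hand estimate agrees with what I see: tip predicted (284.8,252) and observed about (284.3,253); top face within 2 mm. Now the pre-pose at red, the nearest mark, with the tip 30 mm out along the slope.

```bash
cat >> h.py <<'E'
CEN=np.array([.6262,-.060,0]); PHI=dict(red=121.9,yellow=166.5,blue=211.5)
g_t=np.array([.4877,.0068,-.873]); tip_t=np.array([-.0501,-.0008,.077])
def target(mark,out,dr=0,dt=0,rm=.1155,zm=.108,tip=tip_t):
    "tool pose with tip `out` m outside the mouth along the slope"
    r=bearing(PHI[mark]); Y=bearing(PHI[mark]-90); G=.5*r+np.sqrt(.75)*Z
    g=g_t/np.linalg.norm(g_t); y=np.array([0,1.,0]); y-=g*(y@g); y/=np.linalg.norm(y)
    M=np.column_stack([np.cross(Y,G),Y,G])@np.column_stack([np.cross(y,g),y,g]).T
    m=CEN+(rm+dr)*r+dt*Y+zm*Z
    return m+out*G-M@tip, M
def tipnow(mark,tip=tip_t):
    s=monitor.get_state(); C=R.from_quat(s["tcp_rot"]).as_matrix(); p=s["eef_pos"]+C@tip-CEN
    r=bearing(PHI[mark]); Y=bearing(PHI[mark]-90); G=C@g_t
    rho=p@r-.1155; z=p[2]-.108
    print("radial %.1f tang %.1f z %.1f | along slope %.1f across %.1f mm; lean deg %.1f"%(rho*1e3,p@Y*1e3,z*1e3,(rho*.5+z*.866)*1e3,(rho*.866-z*.5)*1e3,np.degrees(np.arctan2(G@r,G[2]))),"F",s["contact_force"].round(1))
E
python3 - <<'E'
from h import *
p,M=target("red",.03); print(p,M.round(3)); rel(p,M)
E
```

```text
[0.53034051 0.09433915 0.21026755] [[-0.531  0.847  0.013]
 [ 0.847  0.531 -0.009]
 [-0.014  0.006 -1.   ]]
rel [-0.1026 -0.1772 -0.0217] [-0.2167 -0.4988  0.8437]
```

In the tool's units: -0.04 m is -2, -0.1772 m is -8.86, 0.8437 rad is 16.874.

Call:
inch_along:
  moves: {"dx": [-1,-2.5,-4,-5.13,-5.13,-5.13,-5.13],"dy": [-1.5,-4,-6.5,-8.86,-8.86,-8.86,-8.86],"dz": [-2,-3,-3,-2.5,-2,-1.085,-1.085],"wx": [-0.6,-1.4,-2.2,-4.334,-4.334,-4.334,-4.334],"wy": [-1.6,-3.32,-5,-9.976,-9.976,-9.976,-9.976],"wz": [2.8,5.6,8.4,16.874,16.874,16.874,16.874],"aperture": [0,0,0,0,0,0,0]}

```text
time: 6.05
eef_pos: [0.5287, 0.0951, 0.2095]
tcp_rot: [0.483, 0.875, -0.001, 0.006]
contact_force: [-0.3, 0.0, -0.8]
opening: 0.218
finger_force: 88.1
```

```bash
python3 - <<'E'
from h import *
p,M=target("red",.03); rel(p,M); tipnow("red")
w=cam("wrist"); s=cam("scene"); t=cam("top")
np.set_printoptions(precision=4,suppress=True)
for n,a in dict(red=(170,6,120,60)).items():
    for c,bx in ((t,(235,190,330,235)),(w,None),(s,(255,185,275,215))):
        b=blob(c,*a,box=bx); print(c["n"],b and (b[0],b[1],onz(c,*b[0],.108)))
print("pred mouth px",proj(w,CEN+.1155*bearing(121.9)+.108*Z))
C=R.from_quat(monitor.get_state()["tcp_rot"]).as_matrix(); print("pred tip px",proj(w,monitor.get_state()["eef_pos"]+C@tip_t))
cv2.imwrite("pics/w5.png",cv2.resize(w["pixels"],(768,576),interpolation=cv2.INTER_CUBIC)[:,:,::-1])
E
```

```text
rel [-0.0015  0.001  -0.0007] [-0.0015 -0.0031  0.002 ]
radial 16.8 tang -1.0 z 25.1 | along slope 30.1 across 2.0 mm; lean deg 29.8 F [-0.3  0.  -0.8]
top (array([251.4048, 203.2619]), array([247, 199,   9,  10,  42], dtype=int32), array([0.5611, 0.0435, 0.108 ]))
wrist None
scene (array([261.7143, 197.1786]), array([257, 195,  11,   5,  28], dtype=int32), array([0.5607, 0.049 , 0.108 ]))
pred mouth px [253.7817 260.6967]
pred tip px [256.4896 263.7646]
```

View pics/w5.png

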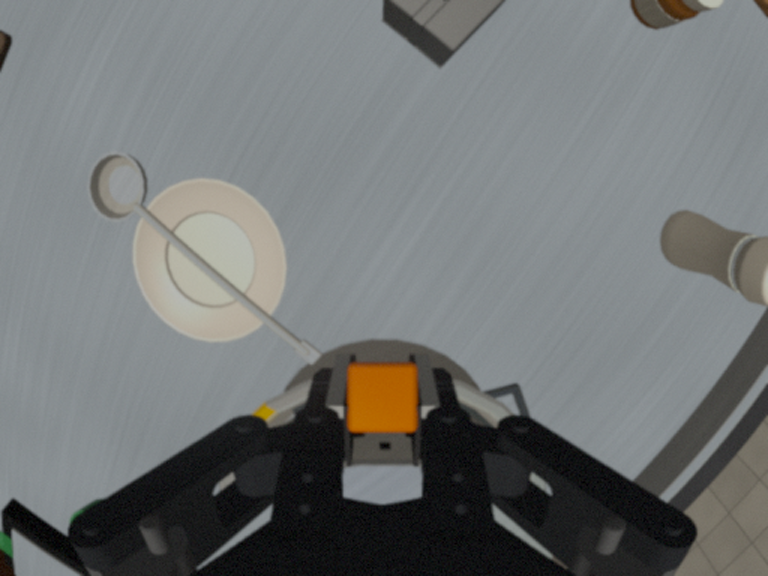

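The handle (383,398) hides the mouth from the wrist camera, so I go in by feel. The tip's commanded place is 30 mm out along the slope, and a ~2 mm error across needs correcting. I'll descend to 4 mm outside, then into the mouth.

In the tool's units: 0.001 m is 0.05, 0.022 m is 1.1, -0.003 rad is -0.06.

Call:
inch_along:
  moves: {"dx": [-0.4,-0.71,-0.71],"dy": [0.05,0.05,0.05],"dz": [0.55,1.1,1.1],"wx": [0,0,0],"wy": [-0.06,-0.06,-0.06],"wz": [0.04,0.04,0.04],"aperture": [0,0,0]}

```text
time: 6.58
eef_pos: [0.5399, 0.0824, 0.1893]
tcp_rot: [0.485, 0.874, -0.001, 0.009]
contact_force: [-0.5, 0.2, -0.0]
opening: 0.222
finger_force: 88.1
```

```bash
python3 - <<'E'
from h import *
tipnow("red"); p,M=target("red",-.008); rel(p,M)
E
```

```text
radial -0.4 tang 1.8 z 5.1 | along slope 4.2 across -2.9 mm; lean deg 30.1 F [-0.5  0.2 -0. ]
rel [-0.0036 -0.0019  0.0119] [ 0.0016  0.0024 -0.0029]
```

```bash
python3 - <<'E'
from h import *
for i in range(6):
    tipnow("red"); read_camera("scene")
E
```

```text
radial -0.4 tang 1.8 z 5.1 | along slope 4.2 across -2.9 mm; lean deg 30.1 F [-0.5  0.2 -0. ]
radial -0.4 tang 2.2 z 5.9 | along slope 4.9 across -3.3 mm; lean deg 30.2 F [-0.2  0.2 -0.4]
radial -0.4 tang 2.6 z 6.6 | along slope 5.5 across -3.6 mm; lean deg 30.2 F [-0.1 -0.5  0.6]
radial -0.4 tang 2.8 z 7.0 | along slope 5.9 across -3.8 mm; lean deg 30.2 F [ 0.8 -0.7  0.8]
radial -0.4 tang 3.0 z 7.4 | along slope 6.2 across -4.0 mm; lean deg 30.3 F [-0.2  0.7 -0.8]
radial -0.3 tang 3.0 z 7.5 | along slope 6.3 across -4.0 mm; lean deg 30.3 F [ 1.2  0.3 -1.4]
```

The readings were still settling, so I'll allow settle rows from now on.

```bash
python3 - <<'E'
from h import *
p,M=target("red",.003); rel(p,M)
E
```

```text
rel [ 0.0015 -0.0028  0.0047] [ 0.0052  0.0047 -0.0019]
```

The manual's scale: shifts go in units of 20 mm and turns go in units of 0.05 rad. Converting my numbers, 0.0047 m is 0.235, -0.0028 m is -0.14, 0.005 rad is 0.1.

Call:
inch_along:
  moves: {"dx": [0.075,0.075,0.075,0.075,0.075],"dy": [-0.14,-0.14,-0.14,-0.14,-0.14],"dz": [0.235,0.235,0.235,0.235,0.235],"wx": [0.1,0.1,0.1,0.1,0.1],"wy": [0.1,0.1,0.1,0.1,0.1],"wz": [-0.04,-0.04,-0.04,-0.04,-0.04],"aperture": [0,0,0,0,0]}

```text
time: 7.5
eef_pos: [0.5374, 0.0828, 0.1865]
tcp_rot: [0.484, 0.875, -0.001, 0.007]
contact_force: [-1.7, 0.5, -1.1]
opening: 0.222
finger_force: 88.1
```

```bash
python3 - <<'E'
from h import *
tipnow("red"); s=cam("scene"); o=np.zeros((560,800,3),np.uint8)
np.copyto(o,cv2.resize(s["pixels"][165:221,225:305],(800,560),interpolation=cv2.INTER_CUBIC))
cv2.imwrite("pics/s6.png",o[:,:,::-1]); tipnow("red")
p,M=target("red",-.010); rel(p,M)
C=R.from_quat(monitor.get_state()["tcp_rot"]).as_matrix(); print("pred tip px",proj(s,monitor.get_state()["eef_pos"]+C@tip_t),proj(s,CEN+.1155*bearing(121.9)+.108*Z),proj(s,CEN+.1225*bearing(121.9)+.108*Z))
E
```

```text
radial 1.5 tang -0.2 z 2.2 | along slope 2.7 across 0.2 mm; lean deg 30.0 F [-1.7  0.5 -1.1]
radial 1.5 tang -0.2 z 2.2 | along slope 2.6 across 0.2 mm; lean deg 30.0 F [ 0.7  0.4 -0.8]
rel [-0.0063  0.0001  0.011 ] [-0.0004 -0.0006 -0.    ]
pred tip px [261.10456114 194.31436964] [260.85800966 194.54136509] [261.7404671 196.0173138]
```

View pics/s6.png

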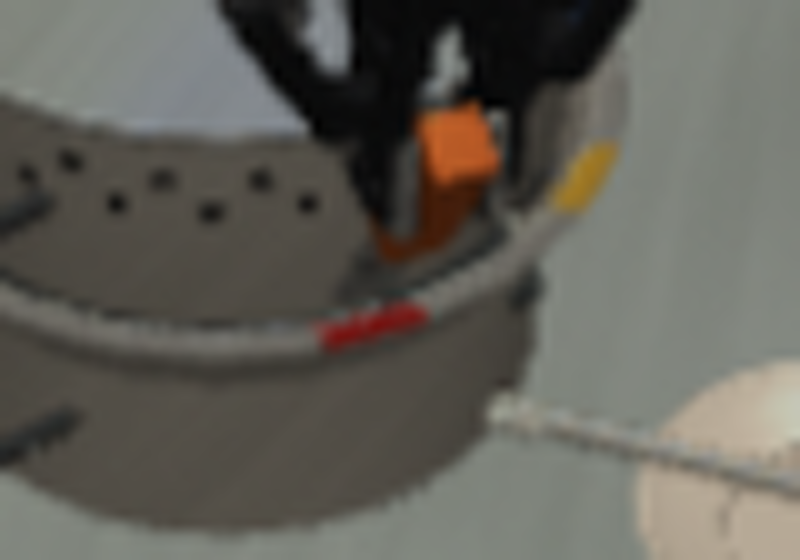

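The blade stands just behind the red lip piece, at (370,325) in the crop, over the seam. Pushing in to 10 mm.

In the tool's units: 0.011 m is 0.55, 0.0072 m is 0.36.

Call:
inch_along:
  moves: {"dx": [-0.1,-0.2,-0.315,-0.315,-0.315],"dy": [0,0,0,0,0],"dz": [0.18,0.36,0.55,0.55,0.55],"wx": [0,0,0,0,0],"wy": [0,0,0,0,0],"wz": [0,0,0,0,0],"aperture": [0,0,0,0,0]}

```text
time: 8.18
eef_pos: [0.5404, 0.0774, 0.175]
tcp_rot: [0.484, 0.875, -0.001, 0.007]
contact_force: [-0.6, 0.2, -2.3]
opening: 0.221
finger_force: 88.0
```

```bash
python3 -c "
from h import *
tipnow('red')"
```

```text
radial -4.6 tang -0.6 z -9.3 | along slope -10.4 across 0.7 mm; lean deg 29.9 F [-0.6  0.2 -2.3]
```

It's in the pocket with low force. On to 23 mm.

In the tool's units: 0.0108 m is 0.54, 0.0078 m is 0.39.

Call:
inch_along:
  moves: {"dx": [-0.075,-0.15,-0.225,-0.3],"dy": [0,0,0,0],"dz": [0.13,0.26,0.39,0.54],"wx": [0,0,0,0],"wy": [0,0,0,0],"wz": [0,0,0,0],"aperture": [0,0,0,0]}

```text
time: 8.68
eef_pos: [0.544, 0.0723, 0.1645]
tcp_rot: [0.484, 0.875, -0.001, 0.007]
contact_force: [-1.7, 1.7, -0.7]
opening: 0.215
finger_force: 88.0
```

```bash
python3 -c "
from h import *
tipnow('red')"
```

```text
radial -10.8 tang -0.1 z -19.8 | along slope -22.6 across 0.5 mm; lean deg 29.9 F [-1.7  1.7 -0.7]
```

22.6 mm with no resistance, which is past the jam range. Continue.

In the tool's units: 0.0078 m is 0.39, 0.0052 m is 0.26.

Call:
inch_along:
  moves: {"dx": [-0.075,-0.15,-0.225],"dy": [0,0,0],"dz": [0.13,0.26,0.39],"wx": [0,0,0],"wy": [0,0,0],"wz": [0,0,0],"aperture": [0,0,0]}

```text
time: 9.05
eef_pos: [0.5457, 0.0713, 0.1631]
tcp_rot: [0.485, 0.874, 0.001, 0.003]
contact_force: [-19.5, 14.4, 33.7]
opening: 0.217
finger_force: 92.6
```

```bash
python3 -c "
from h import *
tipnow('red')"
```

```text
radial -11.9 tang 0.7 z -21.6 | along slope -24.7 across 0.5 mm; lean deg 29.5 F [-19.5  14.4  33.7]
```

It stops rigidly at about 23–24 mm, with the reaction (22 N radial, 34 N up) straight along the slope. So red jams. Withdraw, then go to yellow.

Call:
inch_along:
  moves: {"dx": [0.5,1.575,1.575,1.575],"dy": [0,0,0,0],"dz": [-0.9,-2.85,-2.85,-2.85],"wx": [0,0,0,0],"wy": [0,0,0,0],"wz": [0,0,0,0],"aperture": [0,0,0,0]}

```text
time: 9.55
eef_pos: [0.5295, 0.0948, 0.2134]
tcp_rot: [0.484, 0.875, -0.001, 0.008]
contact_force: [-1.2, 0.2, -0.7]
opening: 0.218
finger_force: 88.3
```

```bash
python3 -c "
from h import *
tipnow('red');p,M=target('yellow',.035); rel(p,M)"
```

```text
radial 15.8 tang -0.5 z 29.2 | along slope 33.2 across -0.9 mm; lean deg 30.1 F [-1.2  0.2 -0.7]
rel [-0.0509 -0.1291 -0.0011] [-0.0117  0.0056 -0.7781]
```

In the tool's units: -0.1291 m is -6.455, -0.108 m is -5.4, -0.7781 rad is -15.562.

Call:
inch_along:
  moves: {"dx": [-0.15,-0.55,-1.2,-1.9,-2.545,-2.545,-2.545,-2.545,-2.545],"dy": [-1.35,-2.75,-4.15,-5.4,-6.455,-6.455,-6.455,-6.455,-6.455],"dz": [-0.15,-0.2,-0.2,-0.15,-0.055,-0.055,-0.055,-0.055,-0.055],"wx": [0,0,0,-0.2,-0.234,-0.234,-0.234,-0.234,-0.234],"wy": [0,0,0,0.1,0.112,0.112,0.112,0.112,0.112],"wz": [-3.2,-6.4,-9.6,-12.8,-15.562,-15.562,-15.562,-15.562,-15.562],"aperture": [0,0,0,0,0,0,0,0,0]}

```text
time: 10.68
eef_pos: [0.447, -0.0158, 0.2146]
tcp_rot: [0.116, 0.993, 0.003, 0.007]
contact_force: [-0.1, -0.1, -1.1]
opening: 0.224
finger_force: 88.4
```

```bash
python3 -c "
from h import *
tipnow('yellow');p,M=target('yellow',.003); rel(p,M);s=cam('scene');t=cam('top')
C=R.from_quat(monitor.get_state()['tcp_rot']).as_matrix();T=monitor.get_state()['eef_pos']+C@(tip_t+.130*g_t)
b=blob(s,0,20,150,120,(240,160,310,215));print(b[0],b[1],proj(s,T))
"
```

```text
radial 18.0 tang 1.1 z 30.2 | along slope 35.2 across 0.5 mm; lean deg 29.9 F [-0.1 -0.1 -1.1]
rel [-0.016  -0.0013  0.0279] [ 0.0011 -0.0017  0.0002]
[283.33333333 182.5       ] [282 181   4   4   6] [310.00646972 151.37967862]
```

Call:
inch_along:
  moves: {"dx": [-0.4,-0.8,-0.8,-0.8,-0.8,-0.8],"dy": [-0.05,-0.065,-0.065,-0.065,-0.065,-0.065],"dz": [0.7,1.395,1.395,1.395,1.395,1.395],"wx": [0,0,0,0,0,0],"wy": [0,0,0,0,0,0],"wz": [0,0,0,0,0,0],"aperture": [0,0,0,0,0,0]}

```text
time: 11.52
eef_pos: [0.4627, -0.0211, 0.1875]
tcp_rot: [0.116, 0.993, 0.003, 0.007]
contact_force: [0.4, -0.4, -0.5]
opening: 0.221
finger_force: 88.4
```

```bash
python3 -c "
from h import *
tipnow('yellow');p,M=target('yellow',-.01); rel(p,M)"
```

```text
radial 1.5 tang -0.5 z 3.2 | along slope 3.5 across -0.3 mm; lean deg 30.0 F [ 0.4 -0.4 -0.5]
rel [-0.0063  0.0005  0.0119] [ 0.001  -0.0005 -0.0003]
```

Call:
inch_along:
  moves: {"dx": [-0.105,-0.21,-0.315,-0.39,-0.465,-0.54,-0.64,-0.64],"dy": [0,0,0.015,0.015,0.015,0.015,0.015,0.015],"dz": [0.2,0.395,0.595,0.725,0.855,0.985,1.13,1.13],"wx": [0,0,0,0,0,0,0,0],"wy": [0,0,0,0,0,0,0,0],"wz": [0,0,0,0,0,0,0,0],"aperture": [0,0,0,0,0,0,0,0]}

```text
time: 12.52
eef_pos: [0.4753, -0.0237, 0.1643]
tcp_rot: [0.116, 0.993, 0.003, 0.006]
contact_force: [-0.0, 0.3, 0.4]
opening: 0.22
finger_force: 88.4
```

```bash
python3 -c "
from h import *
tipnow('yellow');p,M=target('yellow',-.030); rel(p,M)"
```

```text
radial -11.3 tang -0.0 z -20.1 | along slope -23.1 across 0.3 mm; lean deg 29.9 F [-0.   0.3  0.4]
rel [-0.0035  0.      0.006 ] [ 0.0011 -0.002  -0.0004]
```

23.1 mm and free so far; continue to 30.

In the tool's units: 0.0078 m is 0.39, 0.0052 m is 0.26.

Call:
inch_along:
  moves: {"dx": [-0.075,-0.15,-0.225],"dy": [0,0,0],"dz": [0.13,0.26,0.39],"wx": [0,0,0],"wy": [0,0,0],"wz": [0,0,0],"aperture": [0,0,0]}

```text
time: 12.9
eef_pos: [0.4798, -0.0247, 0.1566]
tcp_rot: [0.116, 0.993, 0.003, 0.007]
contact_force: [-0.3, -0.0, -1.2]
opening: 0.217
finger_force: 88.4
```

```bash
python3 -c "
from h import *
tipnow('yellow')"
```

```text
radial -15.9 tang 0.1 z -27.8 | along slope -32.0 across 0.1 mm; lean deg 29.9 F [-0.3 -0.  -1.2]
```

32 mm with no force, so yellow is the leak. Push to the bottom.

In the tool's units: 0.0058 m is 0.29, 0.0044 m is 0.22.

Call:
inch_along:
  moves: {"dx": [-0.075,-0.125,-0.165,-0.165],"dy": [0,0,0,0],"dz": [0.13,0.22,0.29,0.29],"wx": [0,0,0,0],"wy": [0,0,0,0],"wz": [0,0,0,0],"aperture": [0,0,0,0]}

```text
time: 13.4
eef_pos: [0.483, -0.0254, 0.1508]
tcp_rot: [0.116, 0.993, 0.003, 0.007]
contact_force: [-0.2, 0.3, -1.3]
opening: 0.225
finger_force: 88.4
```

```bash
python3 -c "
from h import *
tipnow('yellow')"
```

```text
radial -19.3 tang 0.1 z -33.6 | along slope -38.7 across 0.1 mm; lean deg 29.9 F [-0.2  0.3 -1.3]
```

In the tool's units: 0.0035 m is 0.175, -0.002 m is -0.1.

Call:
inch_along:
  moves: {"dx": [-0.05,-0.1,-0.1],"dy": [0,0,0],"dz": [0.085,0.175,0.175],"wx": [0,0,0],"wy": [0,0,0],"wz": [0,0,0],"aperture": [0,0,0]}

```text
time: 13.78
eef_pos: [0.4848, -0.0258, 0.148]
tcp_rot: [0.116, 0.993, 0.003, 0.006]
contact_force: [-4.3, 0.7, 2.9]
opening: 0.221
finger_force: 89.2
```

```bash
python3 -c "
from h import *
tipnow('yellow')"
```

```text
radial -21.0 tang 0.2 z -36.5 | along slope -42.1 across 0.1 mm; lean deg 29.8 F [-4.3  0.7  2.9]
```

In the tool's units: 0.0017 m is 0.085, -0.001 m is -0.05.

Call:
inch_along:
  moves: {"dx": [-0.05,-0.05],"dy": [0,0],"dz": [0.085,0.085],"wx": [0,0],"wy": [0,0],"wz": [0,0],"aperture": [0,0]}

```text
time: 14.02
eef_pos: [0.4852, -0.0258, 0.1479]
tcp_rot: [0.116, 0.993, 0.003, 0.005]
contact_force: [-10.0, 2.4, 12.9]
opening: 0.215
finger_force: 90.5
```

```bash
python3 -c "
from h import *
tipnow('yellow');s=cam('scene');cv2.imwrite('pics/s7.png',cv2.resize(s['pixels'][150:206,245:325],(800,560),interpolation=cv2.INTER_CUBIC)[:,:,::-1])"
```

```text
radial -21.2 tang 0.2 z -36.7 | along slope -42.4 across 0.0 mm; lean deg 29.7 F [-10.    2.4  12.9]
```

View pics/s7.png

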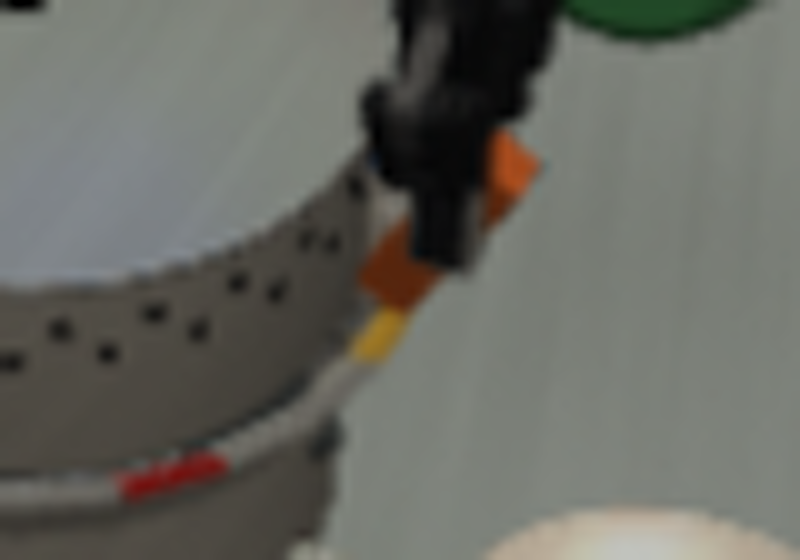

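The blade is down to the handle end at the yellow piece (382,330), against a firm bottom. Relax the push, release and rise.

In the tool's units: -0.14 m is -7, -0.09 m is -4.5.

Call:
inch_along:
  moves: {"dx": [0.05,0.05,0.05,0.05,0.05,0.05,0.05,0.05,0.05,0.05],"dy": [0,0,0,0,0,0,0,0,0,0],"dz": [-0.085,-0.085,-0.085,-0.085,-0.085,-0.085,-2,-4.5,-7,-7],"wx": [0,0,0,0,0,0,0,0,0,0],"wy": [0,0,0,0,0,0,0,0,0,0],"wz": [0,0,0,0,0,0,0,0,0,0],"aperture": [0,0,0.8,0.8,0.8,0.8,0.8,0.8,0.8,0.8]}

```text
time: 15.32
eef_pos: [0.4856, -0.027, 0.2916]
tcp_rot: [0.116, 0.993, 0.002, 0.012]
contact_force: [0.2, -0.3, -0.2]
opening: 0.8
finger_force: 0.0
```

```bash
python3 - <<'E'
from h import *
np.set_printoptions(precision=4,suppress=True)
w=cam("wrist");s=cam("scene")
G=.5*bearing(166.5)+.866*Z; bot=CEN+.1155*bearing(166.5)+.108*Z-.036*G
print("pred top face px",proj(s,bot+.13*G),proj(w,bot+.13*G))
for c,bx in((s,(280,150,320,185)),(w,None)):
    b=blob(c,0,20,150,120,bx); print(b and (b[0],b[1]))
o=np.zeros((384,800,3),np.uint8);o[:,:512]=w["pixels"];o[:,512:]=cv2.resize(s["pixels"][150:214,265:313],(288,384),interpolation=cv2.INTER_CUBIC)
cv2.imwrite("pics/w8.png",o[:,:,::-1])
E
```

```text
pred top face px [296.7544 164.8501] [254.1932 170.3009]
(array([296.68, 167.32]), array([294, 165,   6,   6,  25], dtype=int32))
(array([254.8157, 173.9425]), array([244, 156,  22,  38, 765], dtype=int32))
```

View pics/w8.png

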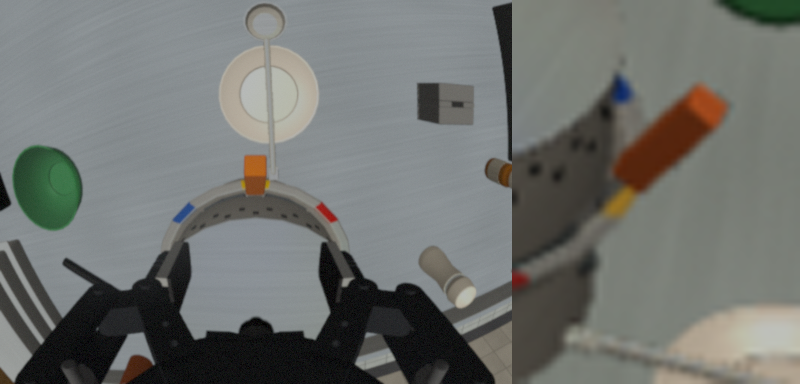

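The gauge stands released at yellow. Its top face is at (297,167) in the scene, against (297,165) predicted for fully in, and the robot is clear of it. Nothing else has moved.

```bash
python3 -c "
from plant import ctrl, monitor, read_camera
print(ctrl.sign_off())"
```

```text
the job is handed in; nothing more can be done
None
```

The leak is at the yellow mark: red jammed about halfway, yellow let the blade in to a firm bottom (I did not need to try blue), and the gauge stands there released, with the job handed in at about 15 s of the 58 s (no verdict came back).

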